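# Close up the charcoal tray

## Robot

A 6-joint arm with a two-finger parallel gripper is mounted at the origin on the work surface. World frame = base frame: x ahead of the robot, y to its left, z up, the work surface at z = 0. Lengths are in m, angles in rad, forces in N, time in s.
With the tool pointing down it reaches from about 0.35 to 0.775 m from the base axis. Payload 5.5 kg.
Tool frame: the origin (TCP) lies at the very end of the fingers, on their centre line; the grasp point (between the pads) lies 19 mm behind it; x points along the fingers, y is the direction in which the jaws open and shut, and the axes are right-handed (so a half turn about x gives the same grasp; the last joint's range is limited). The gripper opens to 85 mm and grips with 20 to 120 N. Pads are 22 mm wide; open, the fingers measure 114 mm over their backs; the gripper's body (76 mm by 85 mm) begins 54 mm behind the grasp point. The pads swing forward as they close: fully open they stand 13 mm farther back than shut.
Start: joints at [1.145, 0.313, 0.046, 1.304, 0, 1.431], TCP at [0.162, 0.552, 0.231] pointing down, gripper open.
Joint ranges: [-2.76, 2.76], [-0.86, 1.69], [-1.03, 1.26], [-2.2, 2.34], [-1.47, 1.5], [-3.14, 3.14]. Speed limits (rad/s): [2.57, 2.57, 3.14, 3.14, 3.14, 3.14].

## Interface

Orientations are given as a unit quaternion [w, x, y, z].
In Python, from workcell import readout, cams, env, finder gives the robot as it stands.
- The arm moves only by the tool drive_tool, never from a script. Its argument "moves" is a list that holds one entry, the list of rows, each a list of 7 numbers: the shift along the tool's x, y, z in m, then the turn, a rotation vector about the tool's x, y, z in rad, then the closure in counts, from 0 (fully open) to 255 (shut). A call has exactly 5 rows; each row is the pose to reach, as a shift and turn from the pose measured when the call began, along the tool's axes at that moment; what a row does not reach only later rows make up. A row lasts 1/8 s, in which the tool goes at most 62.5 mm and 10.7 degrees, less where a joint would pass 70% of its speed; a pose out of reach is approached as far as the arm can. A call with a gripper value outside its range is refused whole. The fingers move at their own pace and stop on an object; "squeeze" is the grip in N (left out, the last holds). Time passes only in rows, so rows that repeat a pose let the fingers close, or fill a call up. It gives the time, the measured TCP pose, the force and the opening at its end, in the units of the state.
- readout.get_state(): the state, without advancing time (a new reading comes with each control period).
- cams.read_camera(name): name is "scene" or "top" or "wrist"; returns the picture (384x512x3 uint8, blue, green, red); there is no depth.
- cams.camera_params(name): a dict with "mtx" (3x3 intrinsics, pixels), "R" (3x3) and "t" (3): a world point X has camera coordinates R X + t; the wrist camera has in their place "mount" (4x4, takes a point from camera to tool coordinates, whose origin is the TCP and whose axes are the tool frame's). Camera axes: x right, y down, z forward; pixel columns grow to the right and rows downward; lengths in m; the calibration is good to about 2 mm. A picture is of the moment at which its call begins: read the wrist's pose just before it. camera_params takes no time and is no camera call.
- env.hand_in(): hands the job in, once; it reports no verdict.
Trained networks look in the newest picture that a camera, given by its name, has taken for a name from the list of things; names that differ only in an ending like _2 or _b are one class to them, and where a whole thing is asked for, a point or a joint stands for the part that bears it (a point fixed in the world has none). Each returns a list of dicts, best first, with "conf" (0 to 1); they miss things now and then, are a little off and sometimes report something else, mostly with a low value. They report only what shows in the picture. A call takes as long as a camera call. They do not tell look-alikes from the thing itself.
- finder.regions_of(camera, name): "pixels" (384x512 bool, what is visible of it) and "point" ([column, row] in pixels, amid what is visible of it).
The state is a dict: "clock": time; "joint_pos": joint angles; "qvel": joint speeds; "tau": joint torques, N m; "tcp_pos": TCP position; "orientation": TCP orientation; "wrist_force": force on the tool from outside, world axes, zero at the start; "ft_torque": the same for the moment, N m; "finger_gap": finger opening in m.
Only numpy, scipy, OpenCV 4.12 (cv2) and the standard library are available. Lean on these libraries where they do the work, as an engineer would, in place of code of your own. Each camera call takes 0.05 s, during which the arm holds its last target.

## Task

Lay the loose charcoal stick softly in the groove of the wooden tray that holds only a short stub, behind the stub, and push the stub along with it until you feel them bear on the tray's end bar; nip them up with a light push of about 5 N for a moment so that no gap is left, then let go. Charcoal crushes and snaps: use your lightest grip, do not drop it, and never push either piece against the tray, the bar or the other with more than 15 N. Leave the two long sticks and everything else on the table where they are.

Things in the scene. Friction and masses are not known exactly. Their poses are not given: they have to be found in the camera images.
- stick_center (a point): Centre of the loose charcoal stick to be put away: a plain round black rod, 25 mm in diameter, 95 mm long, flat ends, about 60 g, lying on the table left or right of the tray; x along it (either end may lead). It crushes if a finger presses it with over 35 N (tray, bar or stub: over 15 N).
- stub_center (a point): Centre of the short charcoal stub: same 25 mm round black rod but only 45 mm long (x along it), about 28 g, lying loose in one of the tray's three grooves, 25 to 80 mm short of the end bar. Sliding stick and stub along the groove takes 1 to 2 N.
- tray: Wooden tray fixed to the table; origin on the table, x = -125 to 110 mm, y = -80 to 80 mm. Three 90-degree V-grooves run its full length along x at y = -50, 0, 50 mm, 19 mm wide, 9.5 deep; flat lands between them 17.5 mm high. A rod in a groove has its axis 25.7 mm above the table. The -x end (robot side) is open. A clamped end bar across the grooves near +x is the rods' stop: see end_bar_slot.
- end_bar_slot (a point): Fixed point of the tray, half-way along the slots in which the adjustable end bar (14 mm thick, 160 mm wide, top 42 mm above the table) is clamped; axes as the tray's. The bar's inner face, rigid, which the rods meet, may be set anywhere from 15 mm nearer (-x) to 15 mm farther (+x) than this point: look, or find it by feel.
- long_a_center (a point): Centre of a long charcoal stick (25 mm by 95 mm, x along it) lying in another groove of the tray; leave it alone.
- long_b_center (a point): Centre of the other long charcoal stick (25 mm by 95 mm, x along it), in the third groove; leave it alone.
- eraser: White eraser block 62 x 30 x 14 mm on the table on the other side of the tray from the loose stick; origin under its centre. Leave it.
- tub: Clear plastic water tub, 96 mm across, 62 mm high, standing behind the tray; origin under its centre. Leave it.
- phone: Black phone 148 x 72 x 8 mm lying flat at the left; origin under its centre. Leave it.
- brush: Thin paint brush, 210 mm long, lying at the far right; origin under its middle. Leave it.
- tube_a: Paint tube standing on its cap, left behind the tray, 38 mm wide, 144 mm high; origin under its centre. Leave it.
- tube_b: A second such paint tube. Leave it.
- tube_c: A third such paint tube. Leave it.
There are look-alikes about, which are no part of the job. Leave any orange or pink look-alike of the part that bears stick_center alone.

How it is judged:
On the way, in this order (a step that is already met when the one before it is completed fails the run):
1. the stick lies in the stub's groove, in line behind the stub (y of stick_center in the frame of stub_center between -0.004 and 0.004 m and z of stick_center in the frame of stub_center between -0.004 and 0.004 m and angle between the x axis of stick_center and the x axis of tray, either way round below 0.06 rad and z of stick_center in the frame of tray between 0.0226 and 0.0287 m and x of stick_center in the frame of tray below -0.04 m), for 0.2 s.
2. pushed by the stick with at least 2 N, the stub bears on the end bar (which belongs to the tray) (y of stick_center in the frame of stub_center between -0.004 and 0.004 m and z of stick_center in the frame of stub_center between -0.004 and 0.004 m and angle between the x axis of stick_center and the x axis of tray, either way round below 0.06 rad and contact force between stick and stub above 2 N and contact force between stub and tray above 2 N and linear speed of stub below 0.01 m/s), for 0.15 s.
At the end, for the whole second after the job is handed in: Stub where it bore on the end bar; stick's end within 2 mm of the stub's, stick lying down in the groove, in line with the stub within 4 mm and with the tray within 0.06 rad; both at rest and released (y of stick_center in the frame of stub_center between -0.004 and 0.004 m and z of stick_center in the frame of stub_center between -0.004 and 0.004 m and angle between the x axis of stick_center and the x axis of tray, either way round below 0.06 rad and z of stick_center in the frame of tray between 0.0226 and 0.0287 m and distance between stick_center and stub_center below 0.0722 m and x of stub_center in the frame of tray above 0.042 m and z of stub_center in the frame of tray below 0.0287 m and linear speed of each of stick, stub below 0.01 m/s and contact force between the fingers and stick below 0.1 N); the robot touches nothing.
It fails at once if the stick or the stub pressed or knocked with more than 15 N against the tray, its end bar or each other (contact force between stick and stub above 15 N or contact force between any of stub, stick and tray above 15 N).
It fails at once if the stick or the stub squeezed with more than 70 N over both fingers (contact force between the fingers and stick above 70 N or contact force between the fingers and stub above 70 N).
It fails at once if a long stick moved more than 10 mm (distance of any of long_a_center, long_b_center from where it was at the start of the episode above 0.01 m).
It fails at once if the stick dropped: faster than 0.3 m/s with no finger on it (linear speed of stick above 0.3 m/s and contact force between the fingers and stick below 0.1 N).
It fails at once if another thing on the table moved more than 20 mm (distance of any of eraser, tub, phone, brush, tube_a, tube_b, tube_c from where it was at the start of the episode above 0.02 m).
It also fails if it takes over 64 s, if anything falls off the work surface, if the arm or the gripper's body presses on something with over 40 N, if the wrist force passes 120 N, or if a joint passes its speed limit or range.

## Working session

There is one attempt and no reset: what is moved stays moved. The work goes in short steps, Python scripts to look and compute and a tool call to move; the robot and the scene stay as the last step left them, time stands still between calls to the robot, and variables do not carry over. Pictures are saved under pics/ and viewed, and the job is handed in when it is done.

Besides the shell and the picture viewer there is one more tool, called after "Emit:" by a JSON object that holds its "method" and its "body", one argument or row to a line. drive_tool: Moves the arm, as the interface text tells. Its arguments: {"type":"object","properties":{"moves":{"type":"array"},"squeeze":{"type":"number"}},"required":["moves"]}

```bash
ls; mkdir -p pics; python3 - <<'E'
from workcell import readout, cams
import cv2, numpy as np
print(readout.get_state())
for n in ["scene","top","wrist"]:
    cv2.imwrite(f"pics/a_{n}.png", cams.read_camera(n)); p=cams.camera_params(n); print(n,{k:np.round(v,4).tolist() for k,v in p.items()})
E
```

```text
pics
{'clock': 0.0, 'joint_pos': array([1.14542249e+00, 3.14010937e-01, 4.50089547e-02, 1.30359502e+00,
       7.88897067e-06, 1.43120922e+00]), 'qvel': array([-1.43367126e-03, -3.37975746e-04, -6.24253800e-04, -1.34618616e-03,
       -4.55010007e-04,  9.23715635e-05]), 'tau': array([-3.62849150e-04, -4.80624926e+01,  2.98531455e+01,  1.92585401e-02,
       -2.74909480e-04, -1.78284694e-07]), 'tcp_pos': array([0.16189365, 0.55122389, 0.23041513]), 'orientation': array([ 0.6997196 ,  0.1000867 ,  0.70007987, -0.10130795]), 'wrist_force': array([ 0.91041874,  0.57939202, -0.48664605]), 'ft_torque': array([ 0.01840351,  0.02713715, -0.05879419]), 'finger_gap': 0.08549751271638352}
scene {'mtx': [[362.7806, 0.0, 252.3906], [0.0, 362.7806, 192.9314], [0.0, 0.0, 1.0]], 'R': [[-0.6715, 0.7409, -0.0117], [0.4322, 0.3788, -0.8184], [-0.602, -0.5546, -0.5746]], 't': [0.3722, -0.1743, 1.3066]}
top {'mtx': [[489.3673, 0.0, 261.7308], [0.0, 489.3673, 191.6728], [0.0, 0.0, 1.0]], 'R': [[0.0259, -0.9995, 0.0153], [-0.9926, -0.0276, -0.1183], [0.1187, -0.0121, -0.9929]], 't': [-0.0294, 0.5388, 1.5137]}
wrist {'mtx': [[337.8119, 0.0, 255.8615], [0.0, 337.8119, 181.2775], [0.0, 0.0, 1.0]], 'mount': [[0.0003, -0.2795, 0.9601, -0.1433], [1.0, 0.0001, -0.0003, -0.0005], [-0.0, 0.9601, 0.2795, -0.07], [0.0, 0.0, 0.0, 1.0]]}
```

View pics/a_top.png

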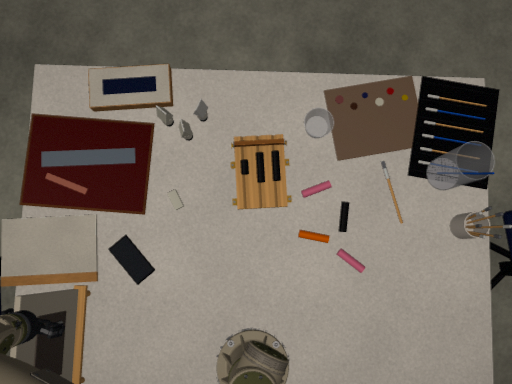

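View pics/a_scene.png

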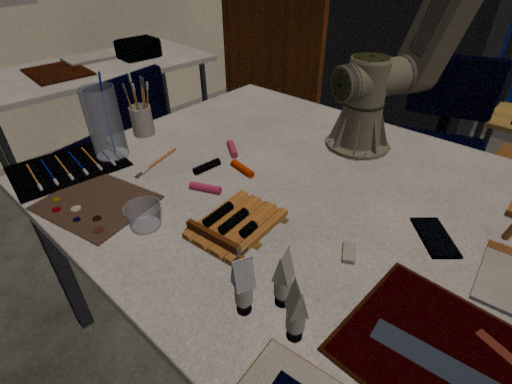

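View pics/a_wrist.png

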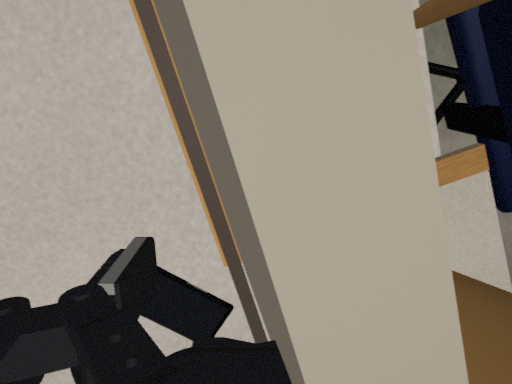

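The top view shows the tray at about (261,172). The stub is in its left groove at (244,168), with long sticks at (260,167) and (276,165).

Rods on the table: black (344,216), orange (314,236), pink (316,188) and pink (351,260). Only the black one fits "plain round black rod"; the others are the look-alikes. I'll measure it and confirm in an enlarged crop.

```bash
cat > h.py <<'E'
import numpy as np, cv2
from workcell import readout, cams, finder
from scipy.spatial.transform import Rotation as Rn
def cam(n,st=None):
    p=cams.camera_params(n); K=np.array(p["mtx"])
    if n=="wrist":
        M=np.array(p["mount"]); q=st["orientation"]; T=np.eye(4); T[:3,:3]=Rn.from_quat(np.r_[q[1:],q[0]]).as_matrix(); T[:3,3]=st["tcp_pos"]
        W=np.linalg.inv(T@M); return K,W[:3,:3],W[:3,3]
    return K,np.array(p["R"]),np.array(p["t"])
def px2w(C,uv,z):
    K,R,t=C; uv=np.atleast_2d(np.array(uv,float)); d=(np.linalg.inv(K)@np.c_[uv,np.ones(len(uv))].T).T@R; o=-R.T@t
    return o+d*((z-o[2])/d[:,2])[:,None]
def w2px(C,X):
    K,R,t=C; x=(R@np.atleast_2d(X).T).T+t; x=x@K.T; return x[:,:2]/x[:,2:]
E
python3 - <<'E'
from h import *
im=cams.read_camera("top"); C=cam("top")
for n,z in [("stick_center",.0125),("stub_center",.0257),("long_a_center",.0257),("tray",.0175),("eraser",.014),("tub",0.03)]:
    for r in finder.regions_of("top",n):
        m=r["pixels"]; ys,xs=np.nonzero(m)
        w=px2w(C,np.c_[xs,ys],z)[:,:2]; c=w.mean(0); ev,V=np.linalg.eigh(np.cov((w-c).T)); 
        print(n,round(r["conf"],2),r["point"],m.sum(),c.round(4),"L",np.sqrt(12*ev[::-1]).round(3),"yaw",np.degrees(np.arctan2(V[1,1],V[0,1])).round(1))
cv2.imwrite("pics/b.png",cv2.resize(im[120:280,220:420],None,fx=4,fy=3.7,interpolation=cv2.INTER_CUBIC))
E
```

```text
stick_center 0.76 [351.1, 261.7] 223 [ 0.3306 -0.3023] L [0.095 0.023] yaw 52.9
stick_center 0.62 [343.8, 215.7] 240 [ 0.4704 -0.2774] L [0.096 0.025] yaw 175.0
stick_center 0.53 [314.5, 188.6] 241 [ 0.5564 -0.1867] L [0.098 0.025] yaw 112.2
stick_center 0.48 [311.1, 232.2] 248 [ 0.4058 -0.182 ] L [0.097 0.025] yaw 81.2
long_a_center 0.52 [274.0, 163.9] 226 [ 0.6288 -0.0556] L [0.091 0.025] yaw -174.2
tray 0.7 [256.1, 174.3] 3382 [ 0.6037 -0.0046] L [0.252 0.173] yaw -174.7
tray 0.37 [173.6, 198.5] 191 [0.5089 0.2604] L [0.061 0.031] yaw -152.7
eraser 0.58 [175.7, 201.3] 152 [0.5103 0.2606] L [0.057 0.027] yaw -150.5
tub 0.68 [278.0, 163.7] 241 [ 0.6265 -0.0562] L [0.095 0.026] yaw -175.8
tub 0.64 [317.3, 120.4] 740 [ 0.7703 -0.1909] L [0.089 0.085] yaw 162.2
```

View pics/b.png

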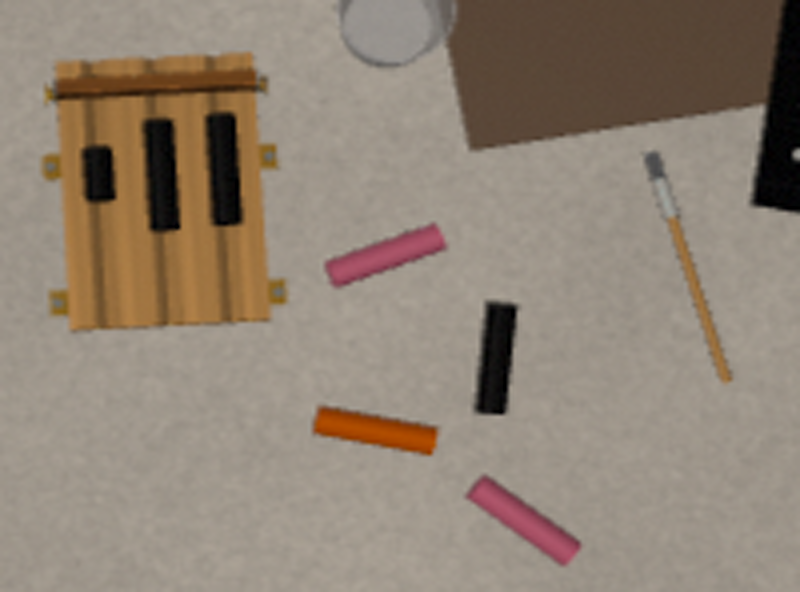

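The crop confirms it: the black rod at (344,216) lies on the table right of the tray, and the eraser is on the left. The orange and pink rods are decoys. Next I'll compute the move and do a finer measurement with the wrist camera.

```bash
cat >> h.py <<'E'
def rot(q): return Rn.from_quat(np.r_[q[1:],q[0]])
def plan(p,psi,st=None):
    "shift/turn in tool axes to TCP p, tool x down, tool z along heading psi"
    st=st or readout.get_state(); R=rot(st["orientation"])
    z=np.array([np.cos(psi),np.sin(psi),0]); x=np.array([0,0,-1.]); y=np.cross(z,x)
    D=Rn.from_matrix(np.c_[x,y,z])
    return R.inv().apply(np.array(p)-st["tcp_pos"]).round(4),(R.inv()*D).as_rotvec().round(4)
E
python3 - <<'E'
from h import *
st=readout.get_state(); print(rot(st["orientation"]).as_matrix().round(3))
for psi in(-5,5): print(plan([.47,-.2774,.2],np.radians(psi)))
print(plan([.42,.28,.23],np.radians(0)), plan([.5,.05,.23],np.radians(0)))
E
```

```text
[[ 0.     0.282  0.959]
 [ 0.     0.959 -0.282]
 [-1.     0.     0.   ]]
(array([ 0.0313, -0.7086,  0.5291]), array([-0.1986,  0.    , -0.    ]))
(array([ 0.0313, -0.7086,  0.5291]), array([-0.3731,  0.    , -0.    ]))
(array([ 0.0013, -0.1879,  0.324 ]), array([-0.2858,  0.    , -0.    ])) (array([ 0.0013, -0.3861,  0.4656]), array([-0.2858,  0.    , -0.    ]))
```

Emit:
{"method": "drive_tool", "body": {
  "moves": [
    [[0,-0.031,0.054,-0.05,0,0,0],[0,-0.062,0.108,-0.1,0,0,0],[0,-0.094,0.162,-0.15,0,0,0],[0,-0.125,0.216,-0.2,0,0,0],[0,-0.157,0.27,-0.25,0,0,0]]
  ],
  "squeeze": 20
}}

```text
clock: 1.12
tcp_pos: [0.3779, 0.3237, 0.2316]
orientation: [0.707, 0.012, 0.707, -0.012]
wrist_force: [0.8, 1.1, -0.2]
finger_gap: 0.0854
```

```bash
python3 - <<'E'
from h import *
st=readout.get_state(); print(st["clock"],st["tcp_pos"].round(4),st["joint_pos"].round(2))
print(plan([.47,.05,.23],np.radians(5)))
E
```

```text
1.125 [0.3779 0.3237 0.2316] [ 0.55  0.16 -0.15  1.26  0.    0.58]
(array([ 0.0015, -0.2704,  0.1013]), array([-0.1211,  0.0009, -0.0006]))
```

Emit:
{"method": "drive_tool", "body": {
  "moves": [
    [[0,-0.056,0.02,-0.03,0,0,0],[0,-0.112,0.04,-0.06,0,0,0],[0,-0.168,0.06,-0.09,0,0,0],[0,-0.224,0.08,-0.12,0,0,0],[0,-0.27,0.1,-0.12,0,0,0]]
  ]
}}

```text
clock: 1.75
tcp_pos: [0.4691, 0.0483, 0.2319]
orientation: [0.707, -0.03, 0.706, 0.03]
wrist_force: [0.2, -0.8, -0.7]
finger_gap: 0.0853
```

```bash
python3 - <<'E'
from h import *
st=readout.get_state(); im=cams.read_camera("wrist"); print(st["clock"],st["tcp_pos"].round(4),np.abs(st["qvel"]).max())
cv2.imwrite("pics/c.png",cv2.resize(im,None,fx=1.5,fy=1.5)); cv2.imwrite("pics/c_raw.png",im); np.save("c.npy",np.r_[st["tcp_pos"],st["orientation"]])
print(plan([.47,-.2774,.2],np.radians(-5)))
E
```

```text
1.75 [0.4691 0.0483 0.2319] 0.7987012916913108
(array([ 0.0327, -0.3199, -0.0278]), array([0.1683, 0.0037, 0.0031]))
```

View pics/c.png

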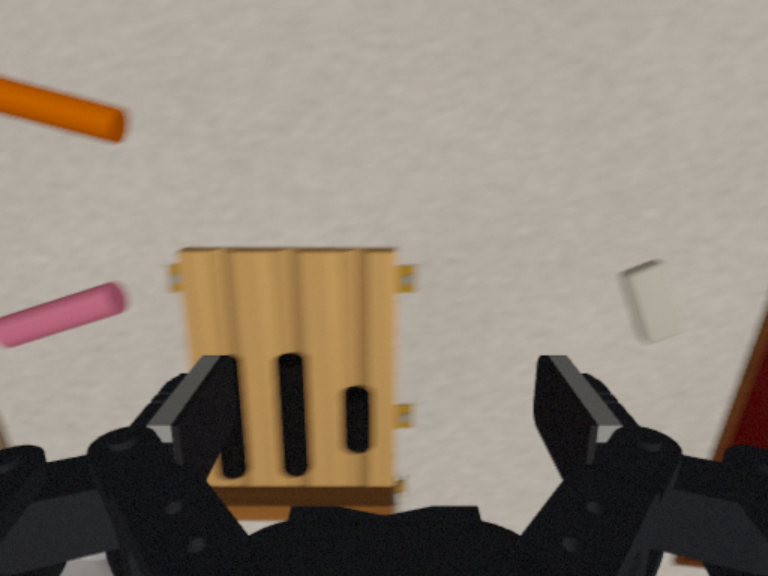

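The wrist view shows the whole tray with its near edge at row 248 and the bar's inner face at about row 487, in 1.5x pixels. The stub is at (357,420), alone in the left groove. The arm was still moving, so I'll retake it at rest.

```bash
python3 - <<'E'
from h import *
cams.read_camera("wrist"); cams.read_camera("wrist")
st=readout.get_state(); im=cams.read_camera("wrist"); print(st["clock"],st["tcp_pos"].round(4),np.abs(st["qvel"]).max())
cv2.imwrite("pics/d_raw.png",im); np.save("d.npy",np.r_[st["tcp_pos"],st["orientation"]])
cv2.imwrite("pics/d.png",cv2.resize(im[150:360,100:300],None,fx=2.8*1.4,fy=2.8,interpolation=cv2.INTER_CUBIC))
C=cam("wrist",st)
for n,z in [("stub_center",.0257),("long_a_center",.0257),("tray",.0175)]:
    for r in finder.regions_of("wrist",n):
        m=r["pixels"]; ys,xs=np.nonzero(m); w=px2w(C,np.c_[xs,ys],z)[:,:2]; c=w.mean(0); ev,V=np.linalg.eigh(np.cov((w-c).T))
        print(n,round(r["conf"],2),r["point"],m.sum(),c.round(4),"L",np.sqrt(12*ev[::-1]).round(3),"yaw",np.degrees(np.arctan2(V[1,1],V[0,1])).round(1))
E
```

```text
1.9 [0.4694 0.0484 0.2315] 0.05853686127608637
stub_center 0.98 [241.0, 275.2] 942 [0.6215 0.0426] L [0.057 0.025] yaw -176.7
stub_center 0.37 [209.6, 232.0] 19463 [ 0.581 -0.002] L [0.243 0.158] yaw -169.4
long_a_center 0.62 [160.4, 291.5] 1098 [ 0.6374 -0.0533] L [0.109 0.019] yaw 178.6
long_a_center 0.22 [57.3, 378.2] 357 [ 0.7867 -0.1842] L [0.04  0.019] yaw 103.5
tray 0.59 [206.2, 229.9] 19466 [ 0.5851 -0.0031] L [0.249 0.162] yaw -169.5
```

View pics/d.png

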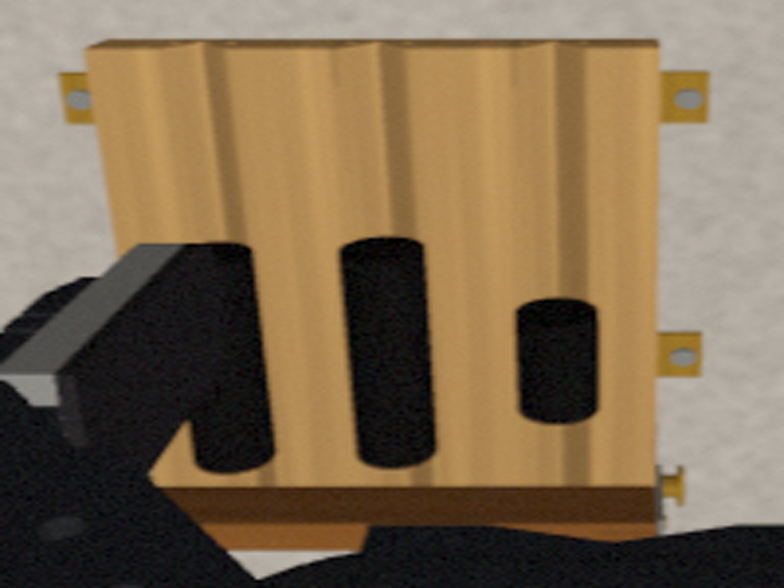

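```bash
python3 - <<'E'
from h import *
d=np.load("d.npy"); C=cam("wrist",dict(tcp_pos=d[:3],orientation=d[3:]))
f=lambda X,Y,z: px2w(C,[100+(X+.5)/3.92,150+(Y+.5)/2.8],z)[0,:2]
for n,X,Y,z in [("nearL",88,46,.0175),("nearR",658,44,.0175),("barR",655,487,.0175),("barL",155,486,.0175),("g3bottom near",554,46,.008),("g3 bottom bar",567,486,.008),("g2",378,46,.008),("g1",205,46,.008),("stub rear L",519,318,.0257),("stub rear R",598,318,.0257),("stub front",558,423,.0257),("stubfL",520,407,.0257),("stubfR",599,407,.0257)]:
    print(n,f(X,Y,z).round(4))
a=f(88,46,.0175);b=f(658,44,.0175);c=f(655,487,.0175);e=f(155,486,.0175)
print(np.linalg.norm(a-b),"yaw",np.degrees(np.arctan2(*( (b-a)[[0,1]]*[-1,1]))),np.degrees(np.arctan2(*((c-b)[::-1]))),np.degrees(np.arctan2(*( (c-e)[[0,1]]*[-1,1]))))
# same in top cam
E
```

```text
nearL [ 0.4986 -0.0956]
nearR [0.485 0.062]
barR [0.6887 0.0797]
barL [ 0.7012 -0.0801]
g3bottom near [0.4905 0.0331]
g3 bottom bar [0.6982 0.0518]
g2 [ 0.4946 -0.0169]
g1 [ 0.4986 -0.066 ]
stub rear L [0.6025 0.0313]
stub rear R [0.6006 0.0545]
stub front [0.6519 0.0463]
stubfL [0.645  0.0342]
stubfR [0.643  0.0582]
0.1582035160514534 yaw 4.959755056650404 4.972109889954583 4.492161530816636
```

Emit:
{"method": "drive_tool", "body": {
  "moves": [
    [[0.005,-0.06,-0.01,0.03,0,0,0],[0.01,-0.12,-0.02,0.07,0,0,0],[0.015,-0.18,-0.03,0.11,0,0,0],[0.02,-0.24,-0.04,0.14,0,0,0],[0.03,-0.3,-0.045,0.17,0,0,0]]
  ]
}}

```text
clock: 2.72
tcp_pos: [0.4501, -0.2516, 0.2018]
orientation: [0.707, 0.029, 0.706, -0.028]
wrist_force: [1.5, 0.3, -0.0]
finger_gap: 0.0854
```

```bash
python3 - <<'E'
from h import *
cams.read_camera("wrist"); cams.read_camera("wrist")
st=readout.get_state(); im=cams.read_camera("wrist"); print(st["clock"],st["tcp_pos"].round(4),np.abs(st["qvel"]).max())
cv2.imwrite("pics/e.png",cv2.resize(im,None,fx=1.5,fy=1.5)); np.save("e.npy",np.r_[st["tcp_pos"],st["orientation"]])
C=cam("wrist",st)
for n,z in [("stick_center",.0125)]:
    for r in finder.regions_of("wrist",n):
        m=r["pixels"]; ys,xs=np.nonzero(m); w=px2w(C,np.c_[xs,ys],z)[:,:2]; c=w.mean(0); ev,V=np.linalg.eigh(np.cov((w-c).T))
        print(n,round(r["conf"],2),r["point"],m.sum(),im[m].mean(0).round(),c.round(4),"L",np.sqrt(12*ev[::-1]).round(3),"yaw",np.degrees(np.arctan2(V[1,1],V[0,1])).round(1))
        rect=cv2.minAreaRect(w.astype(np.float32)); print(rect)
E
```

```text
2.825 [ 0.4499 -0.2549  0.2001] 0.0709034013014399
stick_center 0.89 [235.7, 179.8] 2317 [24. 25. 26.] [ 0.4711 -0.2786] L [0.1   0.025] yaw 174.2
((0.472868949174881, -0.2787210941314697), (0.025352925062179565, 0.101780965924263), 83.54667663574219)
stick_center 0.86 [331.0, 103.9] 2854 [ 10.  87. 168.] [ 0.4067 -0.1815] L [0.1   0.026] yaw 80.4
((0.4070252776145935, -0.1809174120426178), (0.10053892433643341, 0.02673790045082569), 80.20177459716797)
stick_center 0.81 [323.1, 249.4] 2019 [107.  89. 160.] [ 0.5587 -0.1905] L [0.094 0.028] yaw 115.0
((0.5587443113327026, -0.1895056962966919), (0.029210157692432404, 0.09790042042732239), 22.758859634399414)
stick_center 0.68 [194.1, 36.8] 3234 [110.  93. 164.] [ 0.333  -0.3023] L [0.097 0.025] yaw 55.1
((0.3325502872467041, -0.30282941460609436), (0.1007658988237381, 0.02593652904033661), 53.76213836669922)
```

View pics/e.png

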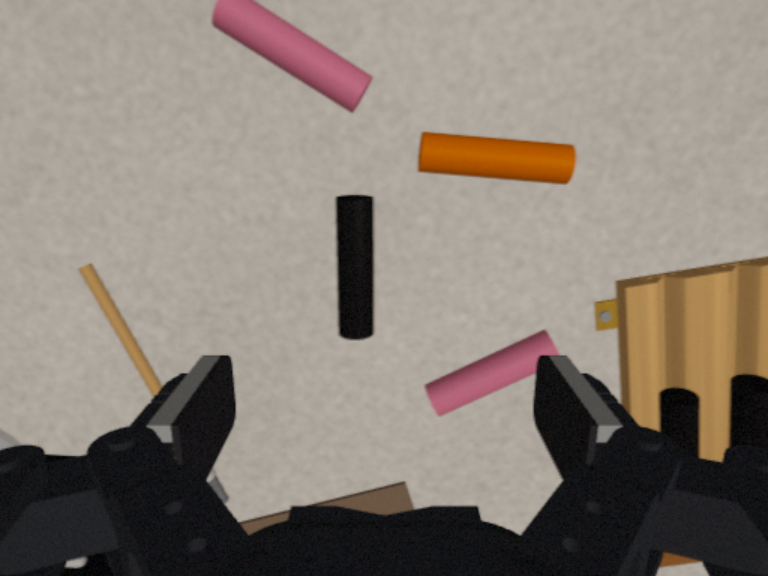

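Of the rods here, black (236,178), orange (331,104), pink (323,249) and pink (194,37), the black one is the stick: 25 mm wide, at (0.471,-0.278) with yaw about -5.8°. The top camera agrees.

```bash
python3 - <<'E'
from h import *
print(plan([.465,-.2775,.03],np.radians(-5.8)))
E
```

```text
(array([ 0.1707, -0.0258,  0.0176]), array([ 0.0188, -0.0006, -0.0021]))
```

Emit:
{"method": "drive_tool", "body": {
  "moves": [
    [[0.02,-0.015,0.01,0.019,0,-0.002,0],[0.06,-0.026,0.018,0.019,0,-0.002,0],[0.11,-0.026,0.018,0.019,0,-0.002,0],[0.155,-0.026,0.018,0.019,0,-0.002,0],[0.171,-0.026,0.018,0.019,0,-0.002,0]]
  ]
}}

```text
clock: 3.55
tcp_pos: [0.4643, -0.2741, 0.0276]
orientation: [0.705, 0.036, 0.708, -0.033]
wrist_force: [0.5, -0.3, -0.3]
finger_gap: 0.0856
```

```bash
python3 - <<'E'
from h import *
im=cams.read_camera("wrist")
cv2.imwrite("pics/f.png",cv2.resize(im,None,fx=1.5,fy=1.5)); st=readout.get_state(); print(st["tcp_pos"].round(4),st["clock"],st["wrist_force"].round(2))
print(plan([.465,-.2775,.006],np.radians(-5.8)))
C=cam("wrist",st)
print(w2px(C,[[.471+s*.0475*np.cos(.101),-.278-s*.0475*np.sin(.101),.0125] for s in(-1,0,1)])*1.5)
E
```

```text
[ 0.4642 -0.2744  0.027 ] 3.6 [-0.13  0.5  -1.19]
(array([ 0.021 , -0.0031,  0.0012]), array([ 0.0028, -0.0046, -0.0031]))
[[376.8889294  222.46464465]
 [377.04222078 359.89274432]
 [377.17400057 478.03535693]]
```

View pics/f.png

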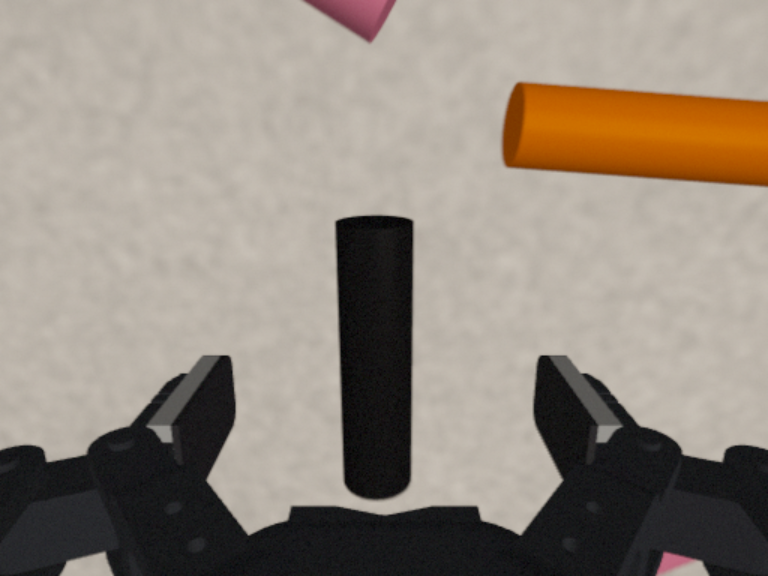

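The wrist view shows the stick between the fingers, with its axis at column 376 and the finger centre at 386. That matches the computed -3 mm shift, so I'll descend and close.

Emit:
{"method": "drive_tool", "body": {
  "moves": [
    [[0.006,-0.003,0.001,0.003,-0.005,-0.003,0],[0.012,-0.003,0.001,0.003,-0.005,-0.003,40],[0.018,-0.003,0.001,0.003,-0.005,-0.003,60],[0.021,-0.003,0.001,0.003,-0.005,-0.003,80],[0.021,-0.003,0.001,0.003,-0.005,-0.003,100]]
  ],
  "squeeze": 20
}}

```text
clock: 4.22
tcp_pos: [0.4648, -0.2775, 0.006]
orientation: [0.706, 0.036, 0.706, -0.036]
wrist_force: [-0.3, -0.2, -0.3]
finger_gap: 0.0522
```

```bash
python3 - <<'E'
from h import *
st=readout.get_state(); print(st["tcp_pos"].round(4),st["clock"],st["wrist_force"].round(2),st["finger_gap"])
print(plan([.465,-.2775,.006],np.radians(-5.8)))
E
```

```text
[ 0.4648 -0.2775  0.006 ] 4.225 [-0.31 -0.18 -0.28] 0.05215817783791573
(array([-0.    ,  0.    ,  0.0002]), array([-0.0004,  0.0002, -0.0001]))
```

Emit:
{"method": "drive_tool", "body": {
  "moves": [
    [[0,0,0,0,0,0,130],[0,0,0,0,0,0,160],[0,0,0,0,0,0,175],[0,0,0,0,0,0,190],[0,0,0,0,0,0,215]]
  ],
  "squeeze": 20
}}

```text
clock: 4.85
tcp_pos: [0.4648, -0.2776, 0.0062]
orientation: [0.706, 0.036, 0.706, -0.036]
wrist_force: [-0.3, 0.8, 3.1]
finger_gap: 0.0242
```

```bash
python3 - <<'E'
from h import *
im=cams.read_camera("wrist")
cv2.imwrite("pics/g.png",cv2.resize(im,None,fx=1.5,fy=1.5)); st=readout.get_state(); print(st["tcp_pos"].round(4),st["clock"],st["wrist_force"].round(2),st["finger_gap"])
E
```

```text
[ 0.4648 -0.2776  0.0062] 4.9 [0.61 1.02 1.81] 0.02405677849790555
```

View pics/g.png

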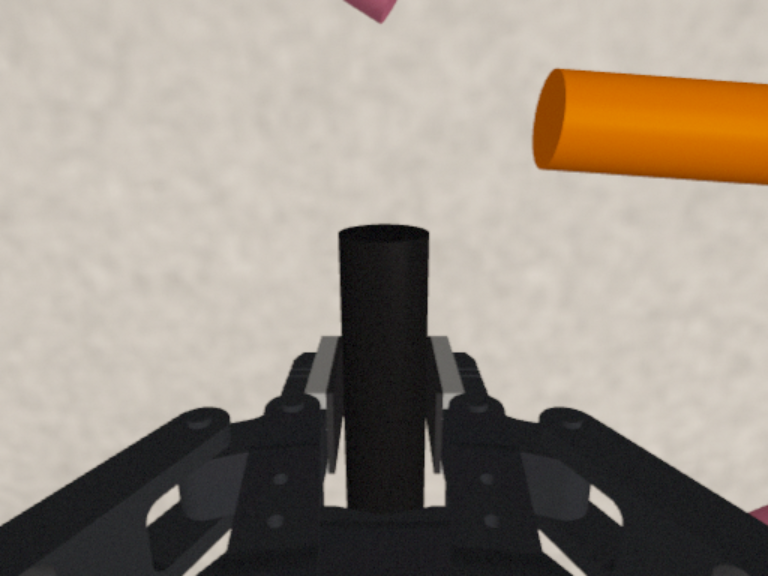

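The stick is held straight between the pads. Lifting gently.

Emit:
{"method": "drive_tool", "body": {
  "moves": [
    [[-0.005,0,0,0,0,0,215],[-0.015,0,0,0,0,0,215],[-0.035,0,0,0,0,0,215],[-0.06,0,0,0,0,0,215],[-0.09,0,0,0,0,0,215]]
  ]
}}

```text
clock: 5.52
tcp_pos: [0.4645, -0.2773, 0.0972]
orientation: [0.706, 0.036, 0.706, -0.036]
wrist_force: [-0.3, -0.1, -0.1]
finger_gap: 0.024
```

```bash
python3 - <<'E'
from h import *
im=cams.read_camera("wrist")
cv2.imwrite("pics/i.png",cv2.resize(im,None,fx=1.5,fy=1.5)); st=readout.get_state(); print(st["tcp_pos"].round(4),st["clock"],st["wrist_force"].round(2),st["finger_gap"])
y=np.radians(4.9); u=np.array([np.cos(y),np.sin(y)]); v=np.array([-u[1],u[0]]); o=np.array([.6163,-.0061])
p=o+(-.075-.006)*u+.05*v; print(p)
print(plan([*p,.09],y))
E
```

```text
[ 0.4665 -0.2789  0.1015] 5.575 [ 0.84 -0.45  1.49] 0.023922601368910733
[0.53132518 0.03679849]
(array([0.0106, 0.3207, 0.0324]), array([-0.1871,  0.005 ,  0.0037]))
```

View pics/i.png

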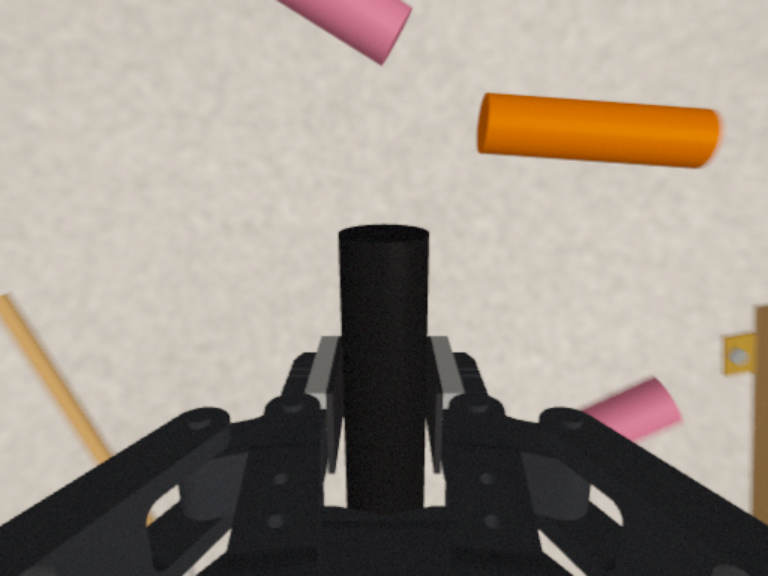

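The stick is held firmly and in line. Carrying it over to the groove.

Emit:
{"method": "drive_tool", "body": {
  "moves": [
    [[0,0.02,0.003,-0.02,0.005,0.004,215],[0,0.06,0.006,-0.04,0.005,0.004,215],[0,0.105,0.01,-0.07,0.005,0.004,215],[0,0.15,0.015,-0.1,0.005,0.004,215],[0,0.18,0.018,-0.12,0.005,0.004,215]]
  ]
}}

```text
clock: 6.2
tcp_pos: [0.502, -0.0985, 0.1004]
orientation: [0.707, -0.007, 0.708, 0.008]
wrist_force: [-0.0, 0.4, -1.3]
finger_gap: 0.0242
```

```bash
python3 - <<'E'
from h import *
st=readout.get_state(); print(st["tcp_pos"].round(4),st["clock"],st["wrist_force"].round(2),st["finger_gap"])
print(plan([.5313,.0368,.09],np.radians(4.9)))
E
```

```text
[ 0.502  -0.0985  0.1004] 6.2 [-0.01  0.41 -1.26] 0.0241981322074069
(array([0.0105, 0.1346, 0.0322]), array([-0.0638, -0.0014, -0.0017]))
```

Emit:
{"method": "drive_tool", "body": {
  "moves": [
    [[0,0.035,0.008,-0.02,-0.001,-0.002,215],[0.002,0.075,0.018,-0.04,-0.001,-0.002,215],[0.006,0.11,0.026,-0.064,-0.001,-0.002,215],[0.01,0.13,0.032,-0.064,-0.001,-0.002,215],[0.01,0.135,0.032,-0.064,-0.001,-0.002,215]]
  ]
}}

```text
clock: 6.82
tcp_pos: [0.5301, 0.0393, 0.0896]
orientation: [0.706, -0.031, 0.707, 0.032]
wrist_force: [-0.5, -0.3, -0.3]
finger_gap: 0.0242
```

```bash
python3 - <<'E'
from h import *
cams.read_camera("wrist"); cams.read_camera("wrist")
st=readout.get_state(); im=cams.read_camera("wrist")
cv2.imwrite("pics/j.png",cv2.resize(im,None,fx=1.5,fy=1.5)); cv2.imwrite("pics/j_raw.png",im); np.save("j.npy",np.r_[st["tcp_pos"],st["orientation"]])
F=[readout.get_state()["wrist_force"]]
print(st["tcp_pos"].round(4),st["clock"],st["wrist_force"].round(2),st["finger_gap"],np.abs(st["qvel"]).max())
print(plan([.5313,.0368,.09],np.radians(4.9)))
top=cams.read_camera("top"); cv2.imwrite("pics/jt.png",cv2.resize(top[100:240,200:330],None,fx=4.5,fy=4.2,interpolation=cv2.INTER_CUBIC))
E
```

```text
[0.5302 0.0379 0.0901] 6.925 [-0.27  0.1  -1.21] 0.02393603828636713 0.02597393815464782
(array([ 0.0003, -0.0006,  0.0008]), array([ 0.0009, -0.0013,  0.0004]))
```

View pics/j.png

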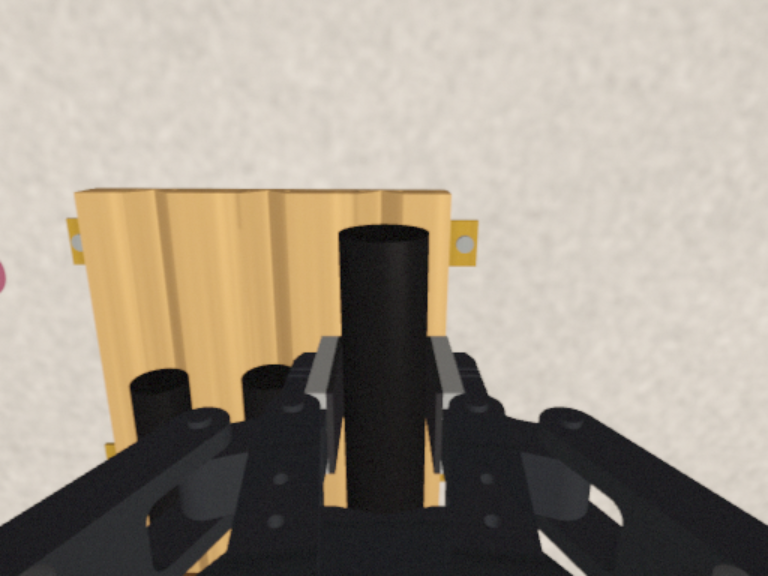

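View pics/jt.png

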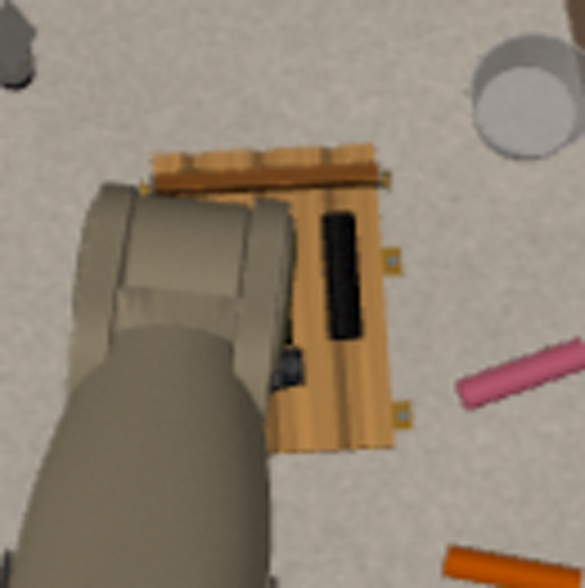

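```bash
python3 - <<'E'
from h import *
d=np.load("j.npy"); C=cam("wrist",dict(tcp_pos=d[:3],orientation=d[3:]))
f=lambda X,Y,z: px2w(C,[(X+.5)/1.5-.5,(Y+.5)/1.5-.5],z)[0,:2]
for n,X,Y,z in [("nearL",77,192,.0175),("nearR",449,192,.0175),("g3b",383,191,.008),("g2b",268,191,.008),("g1b",155,191,.008),("rearL",340,238,.0963),("rearR",428,238,.0963)]: print(n,f(X,Y,z).round(4))
a=f(77,192,.0175);b=f(449,192,.0175);print(np.linalg.norm(a-b),np.degrees(np.arctan2(-(b-a)[0],(b-a)[1])))
y=np.radians(4.9); u=np.array([np.cos(y),np.sin(y)]); v=np.array([-u[1],u[0]]); m=(a+b)/2
print("origin",m+.125*u); r=(f(340,238,.0963)+f(428,238,.0963))/2; r=r-d[:2]; print("rear rel tcp u,v",r@u,r@v)
im=cv2.imread("pics/j_raw.png"); cv2.imwrite("pics/j2.png",cv2.resize(im[110:190,40:320],None,fx=2.8,fy=5,interpolation=cv2.INTER_CUBIC))
E
```

```text
nearL [ 0.499  -0.0966]
nearR [0.4852 0.0608]
g3b [0.4883 0.0329]
g2b [ 0.4928 -0.0178]
g1b [ 0.4972 -0.0677]
rearL [0.4914 0.0215]
rearR [0.4893 0.0458]
0.15797899550385128 5.011315682226568
origin [ 0.61659796 -0.00721541]
rear rel tcp u,v -0.04010094230050196 -0.0008634179851404501
```

View pics/j2.png

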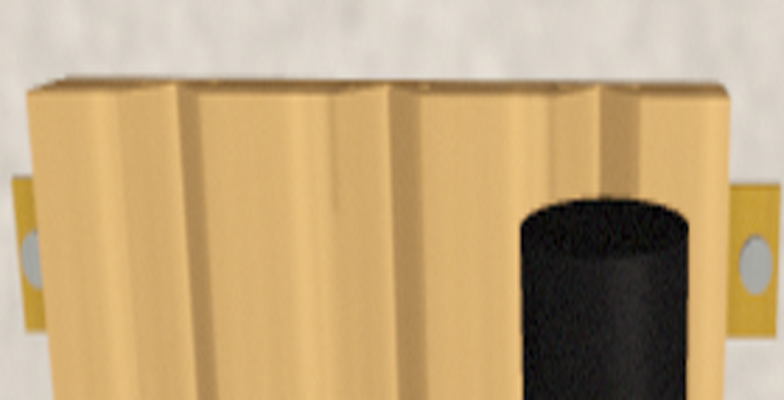

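Groove and held stick agree to within 0.7 mm, and the plan's -0.6 mm correction covers that. Descending to about 6 mm above seating.

Emit:
{"method": "drive_tool", "body": {
  "moves": [
    [[0.01,-0.0006,0.001,0,-0.001,0,215],[0.028,-0.0006,0.001,0,-0.001,0,215],[0.046,-0.0006,0.001,0,-0.001,0,215],[0.058,-0.0006,0.001,0,-0.001,0,215],[0.064,-0.0006,0.001,0,-0.001,0,215]]
  ]
}}

```text
clock: 7.65
tcp_pos: [0.5312, 0.0359, 0.0255]
orientation: [0.706, -0.03, 0.707, 0.03]
wrist_force: [0.2, 0.2, -0.8]
finger_gap: 0.0238
```

```bash
cat > s.py <<'E'
from h import *
import sys
n=int(sys.argv[1]) if len(sys.argv)>1 else 1
F=[readout.get_state()["wrist_force"]]
for i in range(n): im=cams.read_camera("wrist"); F.append(readout.get_state()["wrist_force"])
st=readout.get_state(); C=rot(st["orientation"]).inv()
y=np.radians(4.95); u=np.array([np.cos(y),np.sin(y)]); v=np.array([-u[1],u[0]]); o=np.array([.6163,-.0061])
r=st["tcp_pos"][:2]-o
print("t",round(st["clock"],2),"tcp",st["tcp_pos"].round(4),"tray xy",(r@u).round(4),(r@v).round(4),"gap",round(st["finger_gap"],4),"F tool mean",C.apply(np.mean(F,0)).round(2),"Fstd",np.std(F,0).round(2))
print("tilt/turn",plan(st["tcp_pos"],y,st)[1])
E
python3 s.py 3
```

```text
t 7.8 tcp [0.5317 0.0361 0.0264] tray xy -0.0806 0.0494 gap 0.0239 F tool mean [0.65 0.15 0.13] Fstd [0.38 0.45 0.44]
tilt/turn [-0.0012 -0.      0.0004]
```

Emit:
{"method": "drive_tool", "body": {
  "moves": [
    [[0.001,0.0005,0,0,0,0,215],[0.002,0.0005,0,0,0,0,215],[0.003,0.0005,0,0,0,0,215],[0.004,0.0005,0,0,0,0,215],[0.0045,0.0005,0,0,0,0,215]]
  ]
}}

```text
clock: 8.43
tcp_pos: [0.5316, 0.0367, 0.0218]
orientation: [0.706, -0.03, 0.707, 0.03]
wrist_force: [-0.1, -0.2, -1.1]
finger_gap: 0.0244
```

```bash
python3 s.py 3
```

```text
t 8.57 tcp [0.5316 0.0366 0.0219] tray xy -0.0807 0.0499 gap 0.0245 F tool mean [ 0.74  0.12 -0.18] Fstd [0.28 0.62 0.48]
tilt/turn [-0.0011 -0.0002  0.0004]
```

Emit:
{"method": "drive_tool", "body": {
  "moves": [
    [[0.0005,0.0001,0,0,0,0,215],[0.0009,0.0001,0,0,0,0,215],[0.0012,0.0001,0,0,0,0,215],[0.0016,0.0001,0,0,0,0,215],[0.0019,0.0001,0,0,0,0,215]]
  ]
}}

```text
clock: 9.2
tcp_pos: [0.5316, 0.0367, 0.02]
orientation: [0.706, -0.03, 0.707, 0.03]
wrist_force: [0.8, 0.3, -1.1]
finger_gap: 0.0237
```

```bash
python3 s.py 3
```

```text
t 9.35 tcp [0.5316 0.0367 0.02  ] tray xy -0.0807 0.05 gap 0.0242 F tool mean [0.76 0.17 0.07] Fstd [0.7  0.11 0.4 ]
tilt/turn [-0.0011 -0.0001  0.0004]
```

Emit:
{"method": "drive_tool", "body": {
  "moves": [
    [[0.0002,0.0,0,0,0,0,215],[0.0004,0.0,0,0,0,0,215],[0.0006,0.0,0,0,0,0,215],[0.0008,0.0,0,0,0,0,215],[0.0008,0.0,0,0,0,0,215]]
  ]
}}

```text
clock: 9.98
tcp_pos: [0.5318, 0.0366, 0.0195]
orientation: [0.707, -0.03, 0.706, 0.03]
wrist_force: [-1.2, -0.9, 3.9]
finger_gap: 0.0242
```

```bash
python3 s.py 3
```

```text
t 10.12 tcp [0.5318 0.0366 0.0195] tray xy -0.0805 0.0499 gap 0.024 F tool mean [-4.96 -0.55 -1.58] Fstd [0.22 0.44 0.66]
tilt/turn [-0.0013  0.0003  0.0007]
```

The stick seats at TCP z 0.0195, as predicted, with about 5 N upward and little sideways force. I'll ease up 0.2 mm and start sliding forward slowly.

Emit:
{"method": "drive_tool", "body": {
  "moves": [
    [[-0.0002,0.0,0,0,0,0,215],[-0.00025,0.0,0,0,0,0,215],[-0.00025,0,0.001,0,0,0,215],[-0.00025,0,0.003,0,0,0,215],[-0.00025,0,0.005,0,0,0,215]]
  ]
}}

```text
clock: 10.75
tcp_pos: [0.5369, 0.0371, 0.0196]
orientation: [0.707, -0.03, 0.706, 0.03]
wrist_force: [-0.7, -1.1, 0.4]
finger_gap: 0.0244
```

```bash
python3 s.py 3
```

```text
t 10.9 tcp [0.5373 0.0371 0.0196] tray xy -0.0749 0.0499 gap 0.0241 F tool mean [ 0.29 -0.63  0.04] Fstd [0.5  0.38 0.44]
tilt/turn [-0.0011  0.001   0.0005]
```

Emit:
{"method": "drive_tool", "body": {
  "moves": [
    [[0,0.0001,0.002,0,0,0,215],[0,0.0001,0.004,0,0,0,215],[0,0.0001,0.006,0,0,0,215],[0,0.0001,0.008,0,0,0,215],[0,0.0001,0.01,0,0,0,215]]
  ]
}}

```text
clock: 11.52
tcp_pos: [0.5473, 0.0381, 0.0196]
orientation: [0.707, -0.03, 0.706, 0.03]
wrist_force: [-0.9, -1.6, 1.2]
finger_gap: 0.0242
```

```bash
python3 s.py 3
```

```text
t 11.68 tcp [0.5477 0.0381 0.0197] tray xy -0.0646 0.0499 gap 0.0243 F tool mean [-0.15 -0.7  -0.22] Fstd [0.73 0.6  0.69]
tilt/turn [-0.0011  0.0016  0.0005]
```

Emit:
{"method": "drive_tool", "body": {
  "moves": [
    [[0,-0.0002,0.003,0,0.001,0,215],[0,-0.0002,0.006,0,0.001,0,215],[0,-0.0002,0.009,0,0.001,0,215],[0,-0.0002,0.012,0,0.001,0,215],[0,-0.0002,0.015,0,0.001,0,215]]
  ]
}}

```text
clock: 12.3
tcp_pos: [0.5629, 0.0392, 0.0197]
orientation: [0.707, -0.03, 0.706, 0.03]
wrist_force: [-1.9, -0.7, 0.3]
finger_gap: 0.024
```

```bash
python3 s.py 3; python3 - <<'E'
from h import *
cv2.imwrite("pics/k.png",cv2.resize(cams.read_camera("scene")[170:280,160:310],None,fx=5,fy=5,interpolation=cv2.INTER_CUBIC))
E
```

```text
t 12.45 tcp [0.5631 0.0392 0.0197] tray xy -0.0491 0.0498 gap 0.0237 F tool mean [ 0.2  -0.45 -0.37] Fstd [1.01 0.57 0.4 ]
tilt/turn [-0.001   0.0012  0.0005]
```

View pics/k.png

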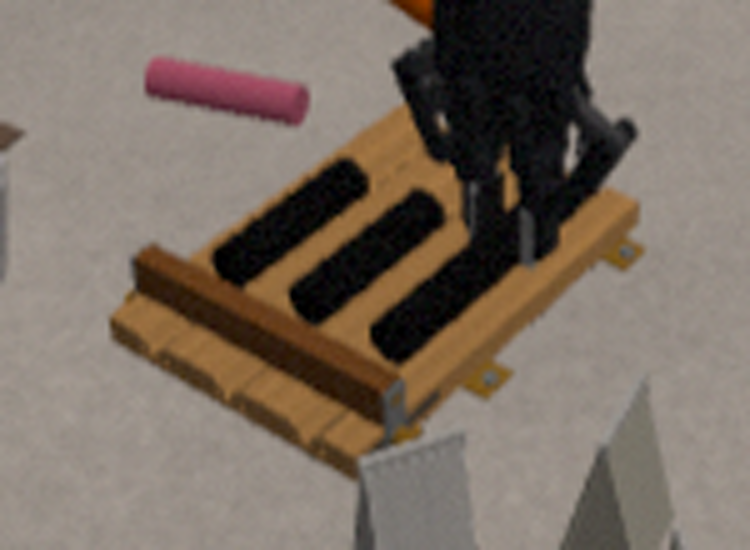

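The scene view shows stick and stub in contact and in line in the left groove, about 30 mm short of the bar. Continuing.

Emit:
{"method": "drive_tool", "body": {
  "moves": [
    [[0,0,0.003,0,0.001,0,215],[0,0,0.006,0,0.001,0,215],[0,0,0.009,0,0.001,0,215],[0,0,0.012,0,0.001,0,215],[0,0,0.015,0,0.001,0,215]]
  ]
}}

```text
clock: 13.12
tcp_pos: [0.578, 0.0405, 0.0197]
orientation: [0.706, -0.03, 0.706, 0.03]
wrist_force: [-0.9, -1.2, -0.5]
finger_gap: 0.024
```

```bash
python3 s.py 3; python3 - <<'E'
from h import *
cv2.imwrite("pics/l.png",cv2.resize(cams.read_camera("scene")[190:280,180:280],None,fx=7,fy=6.5,interpolation=cv2.INTER_CUBIC))
E
```

```text
t 13.28 tcp [0.5783 0.0406 0.0198] tray xy -0.0338 0.0498 gap 0.0244 F tool mean [ 0.78 -0.76 -0.18] Fstd [0.56 0.38 0.36]
tilt/turn [-0.001   0.0006  0.0004]
```

View pics/l.png

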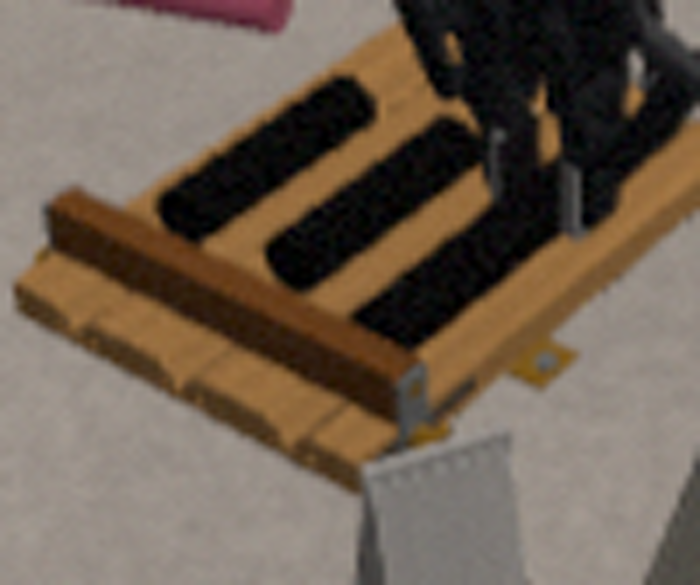

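Emit:
{"method": "drive_tool", "body": {
  "moves": [
    [[0,-0.0002,0.002,0,0,0,215],[0,-0.0002,0.004,0,0,0,215],[0,-0.0002,0.006,0,0,0,215],[0,-0.0002,0.0075,0,0,0,215],[0,-0.0002,0.008,0,0,0,215]]
  ]
}}

```text
clock: 13.95
tcp_pos: [0.5863, 0.0411, 0.0197]
orientation: [0.707, -0.03, 0.706, 0.03]
wrist_force: [0.5, -0.6, -0.8]
finger_gap: 0.0241
```

```bash
python3 s.py 3; python3 - <<'E'
from h import *
cv2.imwrite("pics/m.png",cv2.resize(cams.read_camera("scene")[190:280,180:280],None,fx=7,fy=6.5,interpolation=cv2.INTER_CUBIC))
E
```

```text
t 14.1 tcp [0.5863 0.0411 0.0198] tray xy -0.0258 0.0496 gap 0.0239 F tool mean [ 0.81 -0.38  0.39] Fstd [0.09 0.46 0.25]
tilt/turn [-0.0009  0.0007  0.0004]
```

View pics/m.png

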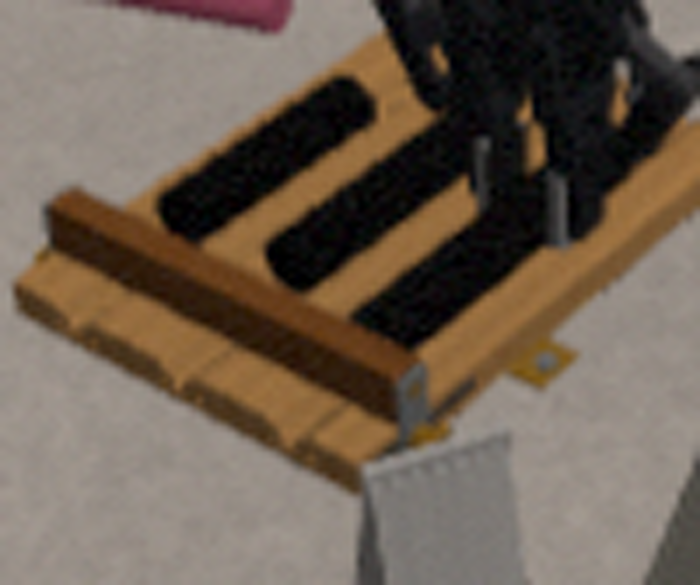

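Emit:
{"method": "drive_tool", "body": {
  "moves": [
    [[0,0,0.0003,0,0,0,215],[0,0,0.0006,0,0,0,215],[0,0,0.0009,0,0,0,215],[0,0,0.0012,0,0,0,215],[0,0,0.0015,0,0,0,215]]
  ]
}}

```text
clock: 14.78
tcp_pos: [0.5878, 0.0412, 0.0198]
orientation: [0.707, -0.03, 0.706, 0.03]
wrist_force: [-0.5, -0.5, -1.3]
finger_gap: 0.0242
```

```bash
python3 s.py 2
```

```text
t 14.88 tcp [0.5878 0.0412 0.0198] tray xy -0.0243 0.0496 gap 0.0241 F tool mean [ 0.91 -0.26 -0.16] Fstd [0.8  0.18 0.28]
tilt/turn [-0.0009  0.0008  0.0004]
```

Emit:
{"method": "drive_tool", "body": {
  "moves": [
    [[0,0,0.0002,0,0,0,215],[0,0,0.0004,0,0,0,215],[0,0,0.0006,0,0,0,215],[0,0,0.0008,0,0,0,215],[0,0,0.0008,0,0,0,215]]
  ]
}}

```text
clock: 15.5
tcp_pos: [0.5886, 0.0413, 0.0198]
orientation: [0.707, -0.03, 0.706, 0.03]
wrist_force: [0.8, -0.4, -1.7]
finger_gap: 0.0245
```

```bash
python3 s.py 1
```

```text
t 15.55 tcp [0.5886 0.0412 0.0198] tray xy -0.0235 0.0496 gap 0.0242 F tool mean [1.   0.07 0.19] Fstd [0.59 0.44 0.69]
tilt/turn [-0.0009  0.0008  0.0004]
```

Emit:
{"method": "drive_tool", "body": {
  "moves": [
    [[0,0,0.0002,0,0,0,215],[0,0,0.0004,0,0,0,215],[0,0,0.0006,0,0,0,215],[0,0,0.0006,0,0,0,215],[0,0,0.0006,0,0,0,215]]
  ]
}}

```text
clock: 16.18
tcp_pos: [0.5893, 0.0413, 0.0198]
orientation: [0.707, -0.03, 0.706, 0.03]
wrist_force: [-0.6, 0.5, -0.6]
finger_gap: 0.0242
```

Emit:
{"method": "drive_tool", "body": {
  "moves": [
    [[0,0,0.0002,0,0,0,215],[0,0,0.0004,0,0,0,215],[0,0,0.0006,0,0,0,215],[0,0,0.0006,0,0,0,215],[0,0,0.0006,0,0,0,215]]
  ]
}}

```text
clock: 16.8
tcp_pos: [0.5899, 0.0414, 0.0198]
orientation: [0.707, -0.03, 0.706, 0.03]
wrist_force: [0.4, -0.3, -0.6]
finger_gap: 0.024
```

Emit:
{"method": "drive_tool", "body": {
  "moves": [
    [[0,0,0.0002,0,0,0,215],[0,0,0.0004,0,0,0,215],[0,0,0.0006,0,0,0,215],[0,0,0.0006,0,0,0,215],[0,0,0.0006,0,0,0,215]]
  ]
}}

```text
clock: 17.42
tcp_pos: [0.5901, 0.0414, 0.0197]
orientation: [0.707, -0.03, 0.706, 0.03]
wrist_force: [-1.9, -1.1, 0.5]
finger_gap: 0.024
```

```bash
python3 s.py 3
```

```text
t 17.57 tcp [0.59   0.0414 0.0197] tray xy -0.0221 0.0496 gap 0.0245 F tool mean [-0.06 -0.31 -2.5 ] Fstd [0.38 0.41 0.27]
tilt/turn [-0.0009  0.      0.0004]
```

Contact with the bar: 2.5 N resisting, and the tool stopped about 0.4 mm short of its target, so about 6 N/mm. Building up gently to about 5 N.

Emit:
{"method": "drive_tool", "body": {
  "moves": [
    [[0,0,0.00045,0,0,0,215],[0,0,0.00055,0,0,0,215],[0,0,0.00065,0,0,0,215],[0,0,0.00075,0,0,0,215],[0,0,0.00075,0,0,0,215]]
  ]
}}

```text
clock: 18.2
tcp_pos: [0.5901, 0.0415, 0.0196]
orientation: [0.706, -0.03, 0.707, 0.03]
wrist_force: [-5.2, -1.5, 2.2]
finger_gap: 0.024
```

```bash
python3 s.py 3
```

```text
t 18.35 tcp [0.5901 0.0414 0.0195] tray xy -0.022 0.0496 gap 0.0243 F tool mean [-1.89 -0.63 -5.41] Fstd [0.09 0.46 0.41]
tilt/turn [-0.001  -0.0013  0.0003]
```

The push is 5.4 N, steady for over 0.3 s and with the pose static. The implied bar face of about 78 mm matches the 79.5 mm I saw. Releasing slowly with a small opening, as the neighbouring stick is 10 mm from the finger.

Emit:
{"method": "drive_tool", "body": {
  "moves": [
    [[0,0,0.0004,0,0,0,190],[0,0,0.0002,0,0,0,180],[0,0,0.0,0,0,0,170],[0,0,0.0,0,0,0,160],[0,0,0.0,0,0,0,155]]
  ]
}}

```text
clock: 18.98
tcp_pos: [0.5905, 0.0415, 0.0197]
orientation: [0.706, -0.03, 0.707, 0.03]
wrist_force: [0.0, 0.4, 0.1]
finger_gap: 0.0335
```

```bash
python3 s.py 2; python3 - <<'E'
from h import *
cv2.imwrite("pics/n.png",cv2.resize(cams.read_camera("wrist"),None,fx=1.5,fy=1.5))
E
```

```text
t 19.07 tcp [0.5903 0.0415 0.0196] tray xy -0.0218 0.0497 gap 0.0339 F tool mean [0.09 0.41 0.22] Fstd [0.25 0.15 0.56]
tilt/turn [-0.0009 -0.0008  0.0003]
```

View pics/n.png

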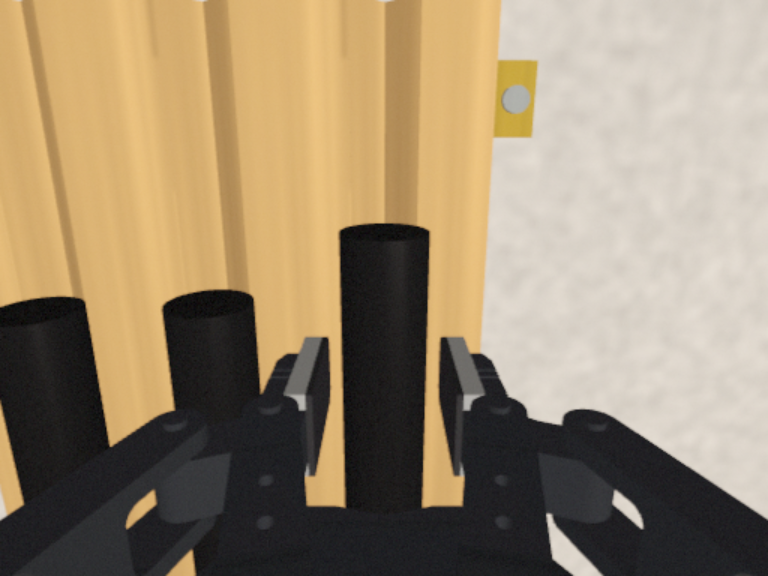

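The wrist view shows clear gaps on both sides of the stick, and it lies in the groove at column 385. Lifting straight up.

Emit:
{"method": "drive_tool", "body": {
  "moves": [
    [[-0.006,0,0,0,0,0,155],[-0.02,0,0,0,0,0,155],[-0.045,0,0,0,0,0,155],[-0.08,0,0,0,0,0,155],[-0.13,0,-0.02,0,0,0,155]]
  ]
}}

```text
clock: 19.75
tcp_pos: [0.5706, 0.0398, 0.1508]
orientation: [0.706, -0.03, 0.707, 0.03]
wrist_force: [0.2, -0.8, 0.5]
finger_gap: 0.0335
```

Emit:
{"method": "drive_tool", "body": {
  "moves": [
    [[0,0,-0.02,0,0,0,155],[0,0,-0.04,0,0,0,155],[0,0,-0.07,0,0,0,155],[0,0,-0.09,0,0,0,155],[0,0,-0.09,0,0,0,155]]
  ]
}}

```text
clock: 20.38
tcp_pos: [0.4801, 0.0321, 0.1521]
orientation: [0.706, -0.03, 0.707, 0.03]
wrist_force: [-0.2, 0.1, 0.3]
finger_gap: 0.0337
```

```bash
python3 - <<'E'
from h import *
cams.read_camera("wrist")
st=readout.get_state(); im=cams.read_camera("wrist"); print(st["clock"],st["tcp_pos"],np.abs(st["qvel"]).max(),st["wrist_force"])
cv2.imwrite("pics/o.png",cv2.resize(im,None,fx=1.5,fy=1.5)); np.save("o.npy",np.r_[st["tcp_pos"],st["orientation"]])
cv2.imwrite("pics/os.png",cv2.resize(cams.read_camera("scene")[170:280,160:310],None,fx=5,fy=5,interpolation=cv2.INTER_CUBIC))
E
```

```text
20.425 [0.48137223 0.03203323 0.15213342] 0.024860755393736493 [0.00698022 0.71951694 0.28023292]
```

View pics/o.png

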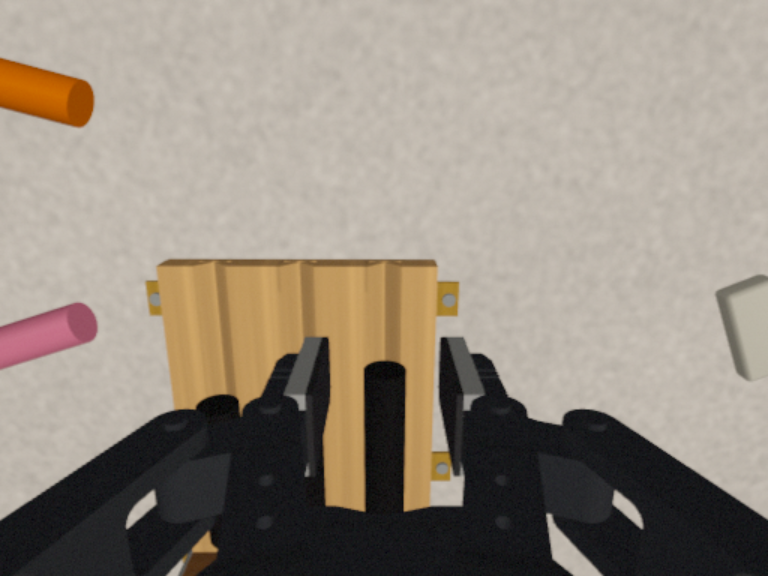

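View pics/os.png

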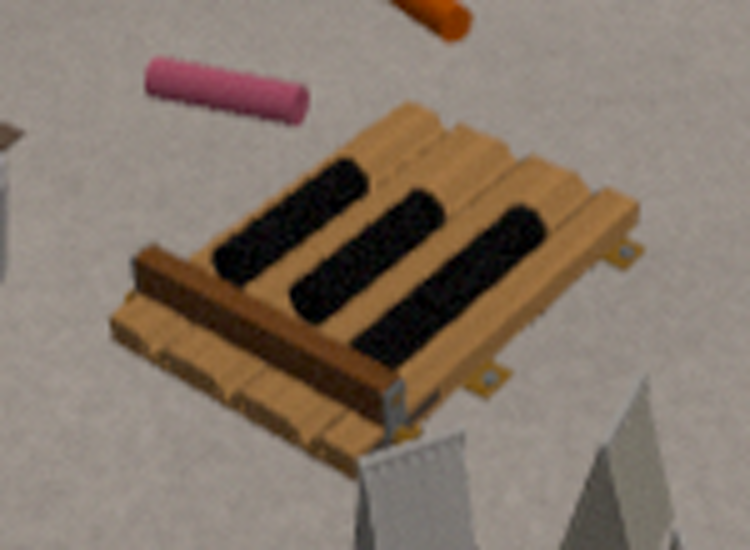

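The scene view shows stick and stub as one unbroken line up to the bar, with the long sticks unmoved. I'll back off once more to view the joint and the bar from above.

Emit:
{"method": "drive_tool", "body": {
  "moves": [
    [[-0.02,-0.04,0,0,0,0,100],[-0.05,-0.08,0,0,0,0,50],[-0.08,-0.12,0,0,0,0,0],[-0.1,-0.15,0,0,0,0,0],[-0.1,-0.15,0,0,0,0,0]]
  ]
}}

```text
clock: 21.15
tcp_pos: [0.4969, -0.1199, 0.2534]
orientation: [0.708, -0.03, 0.705, 0.028]
wrist_force: [-0.5, -0.0, -0.5]
finger_gap: 0.0851
```

```bash
python3 - <<'E'
from h import *
cams.read_camera("wrist")
st=readout.get_state(); im=cams.read_camera("wrist"); top=cams.read_camera("top")
cv2.imwrite("pics/p.png",cv2.resize(im,None,fx=1.5,fy=1.5)); np.save("p.npy",np.r_[st["tcp_pos"],st["orientation"]])
g=cv2.resize(top[110:220,200:320],None,fx=6,fy=5.4,interpolation=cv2.INTER_CUBIC); cv2.imwrite("pics/pt.png",g)
E
```

```text
(no output)
```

View pics/p.png

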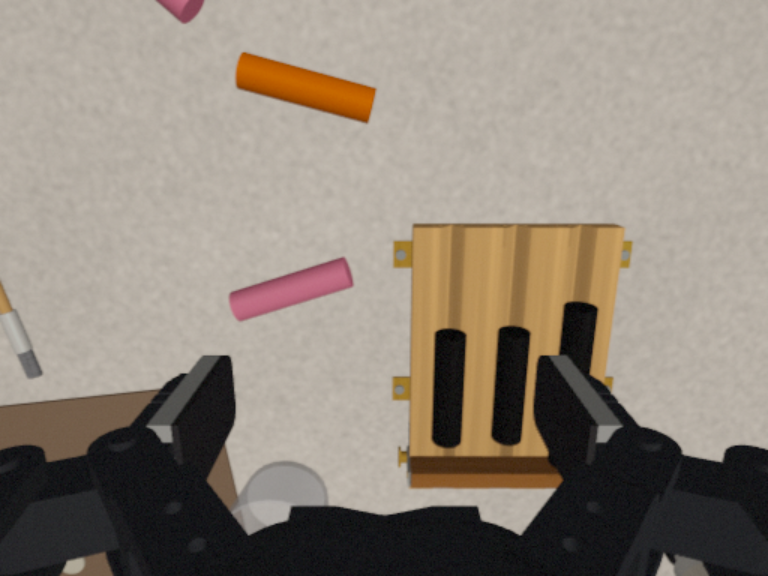

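View pics/pt.png

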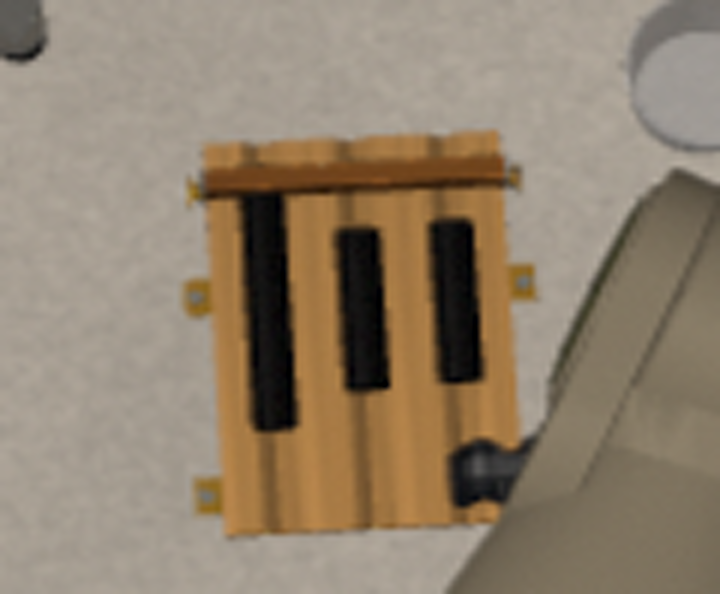

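The top view shows the two rods as one unbroken 237 px line from the bar. Scaled by the 160 px long stick (95 mm) that is 141 mm, against 140 mm expected, so no gap. Handing in.

```bash
python3 -c "
from workcell import env; print(env.hand_in())"
```

```text
the job is handed in; nothing more can be done
None
```

The charcoal stick is lying in the stub's groove behind the stub, both are up against the end bar, and I let go and handed the job in at about 21 s of the 64 s allowed. The hand-in gives no verdict, so this rests on my own measurements.

- **Grip and placing:** I picked up the black stick with a 20 N grip, the lightest available, and laid it in the stub's groove. It touched down with about 5 to 6 N.
- **Push:** I slid stick and stub along until I felt the bar at 2.5 N, then pressed to about 5.4 N for a moment and opened the fingers with no jolt. The highest push I measured was about 5.7 N, from wrist readings taken between moves, well under the 15 N limit.
- **Last checks:** From above, the two rods form one unbroken line of about 141 mm from the bar, against the 140 mm expected. The contact point put the bar's face at about 78 mm, close to the 79.5 mm I saw by camera.
- **Everything else:** The two long sticks look unmoved, and I saw nothing else disturbed. After I let go, the wrist force was near zero and the arm was clear of everything.

No check failed. The only differences were 1 to 2 mm, within what the cameras can resolve.

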